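# Sort the leftovers on the grill counter into their trays

## Robot

A 6-joint arm with a two-finger parallel gripper is mounted at the origin on the work surface. World frame = base frame: x ahead of the robot, y to its left, z up, the work surface at z = 0. Lengths are in m, angles in rad, forces in N, time in s.
With the tool pointing down it reaches from about 0.375 to 0.9 m from the base axis. Payload 3.1 kg.
Tool frame: the origin (TCP) lies on the centre line of the jaws, within the pads' length; the fingertips stand ahead of it and the grasp point (between the pads) lies 3 mm ahead of it (robot.tip_reach is the z of the fingertips in the tool frame, in m); z points along the fingers, y is the line along which they close (so a half turn about z gives the same grasp; the last joint's range is limited). The gripper opens to 87 mm and grips with 3 to 60 N. Pads are 19 mm wide; open, the fingers measure 117 mm over their backs; the gripper's body (75 mm by 190 mm) begins 51 mm behind the grasp point.
Start: joints at [-1.49, 0.527, 1.433, -0, 1.181, -0.178], TCP at [0.161, -0.604, 0.245] pointing down, gripper open.
Joint ranges: [-3.08, 3.08], [-0.75, 2.2], [0.22, 2.44], [-1.43, 4.57], [0, 2.65], [-2.85, 2.85]. Speed limits (rad/s): [2.79, 2.79, 3.14, 3.14, 3.14, 3.14].

## Interface

Orientations are given as a unit quaternion [x, y, z, w].
In Python, from rig import sensors, eyes, ticket, robot gives the robot as it stands.
- The arm moves only by the tool drive_tool, never from a script. Its argument "deltas" is a list that holds one entry, the list of rows, each a list of 6 numbers: the shift along the tool's x, y, z in mm, then the turn, a rotation vector about the tool's x, y, z in rad. A call has 1 to 8 rows; each row shifts and turns the commanded pose from where the row before left it, along the tool's axes as they then stand; what a row does not reach is not made up. A row lasts 1/12 s, in which the tool goes at most 41.7 mm and 7.16 degrees, less where a joint would pass 70% of its speed; a pose out of reach is approached as far as the arm can. A call is refused whole if a number of a shift passes 41.7 or a number of a turn 0.125, either way. A call with a gripper value outside its range is refused whole. "gripper" is the opening in per cent of the stroke, from 0 (shut) to 100 (fully open), set as the call begins (left out, the last holds). The fingers move at their own pace and stop on an object; "squeeze" is the grip in N (left out, the last holds). Time passes only in rows, so rows that do not move let the fingers close. It gives the time, the measured TCP pose, the force, the opening and the grip force at its end, in the units of the state.
- sensors.get_obs(): the state, without advancing time (a new reading comes with each control period).
- eyes.camera(name): name is "side" or "top" or "wrist"; returns a dict with "img" (400x640x3 uint8, red, green, blue), "fov_y" (degrees; the focal length in pixels is half the picture's height over the tangent of half this angle, whatever the lens; pixels are square), "cx", "cy" (the principal point, pixels), "D" ([k1, k2, p1, p2, k3] as OpenCV has them; the pictures are not rectified), "xyz" and "attitude" of the camera in the world; the wrist camera has in their place "hand_eye" (4x4, takes a point from camera to tool coordinates, whose origin is the TCP and whose axes are the flange's). Camera axes: x right, y up, looking along -z (the intrinsics and any distortion apply to the point x, -y, -z); pixel columns grow to the right and rows downward; lengths in m; the calibration is good to about 2 mm. A picture is of the moment at which its call begins: read the wrist's pose just before it. There is no depth.
- ticket.hand_in(): hands the job in; it is judged then, once.
The state is a dict: "time": time; "q": joint angles; "joint_velocities": joint speeds; "joint_torque": joint torques, N m; "position": TCP position; "tool_rot": TCP orientation; "ft_force": force on the tool from outside, world axes, zero at the start; "moment": the same for the moment, N m; "grip_width": finger opening in m; "grip_force": force on a finger pad.
Only numpy, scipy, OpenCV 4.12 (cv2) and the standard library are available. Lean on these libraries where they do the work, as an engineer would, in place of code of your own. Each camera call takes 0.05 s, during which the arm holds its last target. There are 200 camera calls.

## Task

Tidy the worktop by sorting the five things left lying on it: the two glass ramekins upright and side by side in the nearly square steel pan, the wooden muddler lying flat and the steel jigger standing upright in the wooden bar tray, and the griddle scraper lying flat in the long narrow steel tray. Each goes right down on the floor of its tray; set the glass down rather than dropping it, and leave the salt crock and the pepper shaker standing where they are.

Things in the scene. Friction and masses are not known exactly. Their poses are not given: they have to be found in the camera images.
- ramekin_large: The larger of two pressed glass ramekins (fluted open dishes, clear with a greenish rim), standing upright on the granite. Almost straight sides, outside diameter 62 mm at the rim and 58 mm at the foot, 36 mm tall, wall 4 mm, about 130 g. Origin: centre of its underside; z up.
- ramekin_small: The smaller glass ramekin, same form: 50 mm outside diameter at the rim, 46 mm at the foot, 30 mm tall, wall 4 mm, about 80 g, standing upright. Origin: centre of its underside; z up.
- jigger: Stepped steel bar jigger (two-ended spirit measure) standing upright, 78 mm tall: the lower cup is 42 mm in diameter up to 36 mm height, from 42 mm up to the open mouth the smaller cup is a straight tube of 36 mm diameter. About 120 g. Origin: centre of its underside; z up.
- muddler: Dark wooden muddler lying on its side, 170 mm long, with octagonal ends on which it lies without rolling and a round handle. Origin: on its axis at mid-length (18 mm above what it lies on). x runs along it from the pommel to the head: pommel 36 mm across (x = -85 to -62 mm), slim handle 26 mm in diameter (x = -58 to +26 mm), thick head 36 mm across (x = +32 to +85 mm). It balances near its origin; about 110 g.
- scraper: Griddle scraper lying flat: pale wooden handle 100 mm long, 26 mm wide, 20 mm high (x = -90 to +10 mm), then a steel blade 64 mm wide that slopes from 11 mm height at the handle down to its edge on the table at x = +90 mm. Origin: on the underside (table level), 90 mm from either end; x points along it to the blade, z up. It balances near its origin; the handle is best gripped at x = -15 mm. About 160 g.
- pan: Almost square shallow steel pan, place of the ramekins, fixed. Outside 162 mm (x) by 176 mm (y), walls 4 mm thick and 32 mm high with a slightly wider rolled rim, floor 4 mm above the table. Origin: under its centre, at table level; z up.
- bar_tray: Low wooden bar tray with a cork-covered floor and a hand slot in each short end, place of the bar tools, fixed. Outside 160 mm (x) by 220 mm (y), walls 6 mm thick and 22 mm high (34 mm at the middle of the two short ends), floor 6 mm above the table. Origin: under its centre, at table level; z up.
- tool_tray: Long narrow steel tray with dark drain slots across its floor, place of the grill tool, fixed. Outside 105 mm (x) by 240 mm (y), walls 4 mm thick and 24 mm high with a slightly wider rim, floor 4 mm above the table. Origin: under its centre, at table level; z up.
- salt_crock: White ceramic salt crock (bystander) standing among the loose things, 77 mm in diameter, 52 mm tall, filled with salt. Origin: centre of its underside.
- pepper_shaker: Amber glass pepper shaker with a domed steel cap (bystander) standing between two of the trays, 38 mm in diameter, 70 mm tall. Origin: centre of its underside.
There are look-alikes about, which are no part of the job. Leave any pink look-alike of the jigger alone. What is shaped like the scraper but purple is not meant.

How it is judged:
At the end, for the whole second after the job is handed in: Ramekins upright (0.1 rad), side by side on the pan floor (4 mm), jigger upright (0.1) and muddler level (0.15) on the bar tray floor, scraper flat and right way up (0.12) on the long tray floor, the rest within 8 mm of floor height; all at rest (0.02 m/s); crock, shaker within 30 mm of their start (x of ramekin_large in the frame of pan between -0.07 and 0.07 m and y of ramekin_large in the frame of pan between -0.075 and 0.075 m and z of each of ramekin_large, ramekin_small in the frame of pan below 0.008 m and angle between each of ramekin_large, ramekin_small, jigger's own z axis and vertical below 0.1 rad and x of ramekin_small in the frame of pan between -0.07 and 0.07 m and y of ramekin_small in the frame of pan between -0.075 and 0.075 m and horizontal distance between ramekin_large and ramekin_small above 0.045 m and x of jigger in the frame of bar_tray between -0.07 and 0.07 m and y of jigger in the frame of bar_tray between -0.1 and 0.1 m and z of jigger in the frame of bar_tray below 0.014 m and x of muddler in the frame of bar_tray between -0.07 and 0.07 m and y of muddler in the frame of bar_tray between -0.1 and 0.1 m and z of muddler in the frame of bar_tray below 0.032 m and angle between muddler's own x axis and vertical between 1.42 and 1.72 rad and x of scraper in the frame of tool_tray between -0.045 and 0.045 m and y of scraper in the frame of tool_tray between -0.11 and 0.11 m and z of scraper in the frame of tool_tray below 0.012 m and angle between scraper's own z axis and vertical below 0.12 rad and linear speed of each of ramekin_large, ramekin_small, jigger, muddler, scraper below 0.02 m/s and distance of each of salt_crock, pepper_shaker from where it was at the start of the episode below 0.03 m and angle between each of salt_crock, pepper_shaker's own z axis and vertical below 0.2 rad); the robot touches nothing.
It fails at once if the large glass ramekin is dropped or thrown: out of the fingers it moves faster than 0.7 m/s (a fall of about 25 mm) (linear speed of ramekin_large above 0.7 m/s and contact force between ramekin_large and the fingers below 0.05 N).
It fails at once if the small glass ramekin is dropped or thrown: out of the fingers it moves faster than 0.7 m/s (a fall of about 25 mm) (linear speed of ramekin_small above 0.7 m/s and contact force between ramekin_small and the fingers below 0.05 N).
It fails at once if the salt crock is pushed more than 30 mm from its place or knocked over (distance of salt_crock from where it was at the start of the episode above 0.03 m or angle between salt_crock's own z axis and vertical above 0.2 rad).
It fails at once if the pepper shaker is pushed more than 30 mm from its place or knocked over (distance of pepper_shaker from where it was at the start of the episode above 0.03 m or angle between pepper_shaker's own z axis and vertical above 0.2 rad).
It also fails if it takes over 128 s, if anything falls off the work surface, if the arm or the gripper's body presses on something with over 40 N, if the wrist force passes 120 N, or if a joint passes its speed limit or range.

## Working session

There is one attempt and no reset: what is moved stays moved. The work goes in short steps, Python scripts to look and compute and a tool call to move; the robot and the scene stay as the last step left them, time stands still between calls to the robot, and variables do not carry over. Pictures are saved under pics/ and viewed, at most 14 in all, crops included, and the job is handed in when it is done.

Besides the shell and the picture viewer there is one more tool, called after "Call:" as name(argument=value, ...), one argument or row to a line, values as JSON. drive_tool: Moves the arm, as the interface text tells. Its arguments: {"type":"object","properties":{"deltas":{"type":"array"},"gripper":{"type":"number"},"squeeze":{"type":"number"}},"required":["deltas"]}

```bash
ls; mkdir -p pics; python3 - <<'E'
from rig import sensors, eyes, ticket, robot
import cv2
print(sensors.get_obs()); print(robot.tip_reach)
for n in ("top","side"):
    c=eyes.camera(n); cv2.imwrite(f"pics/{n}0.png",c["img"][:,:,::-1]); print({k:v for k,v in c.items() if k!="img"})
E
```

```text
pics
{'time': 0.0, 'q': array([-1.48952588e+00,  5.28499954e-01,  1.43389346e+00, -1.06183789e-05,
        1.18137858e+00, -1.78510446e-01]), 'joint_velocities': array([-0.00032521, -0.00055865, -0.00045888, -0.00010628, -0.00055811,
        0.00063227]), 'joint_torque': array([-2.77496301e-04, -4.40042818e+01, -1.76595801e+01,  6.34020218e-02,
        5.83493756e-02, -1.58813668e-04]), 'position': array([ 0.16050645, -0.60333639,  0.24355363]), 'tool_rot': array([ 9.91575239e-01,  1.29527441e-01,  4.80553106e-05, -1.08862335e-03]), 'ft_force': array([ 0.54167164, -0.92590754,  0.27655103]), 'moment': array([-0.00143144,  0.01433743,  0.00987764]), 'grip_force': 0.0, 'grip_width': 0.0873868295598809}
0.022
{'fov_y': 43.589459599547446, 'cx': 324.66408020957635, 'cy': 201.30020915856392, 'D': array([0.02184442, 0.        , 0.        , 0.        , 0.        ]), 'xyz': array([ 0.29861913, -0.01317836,  1.66905504]), 'attitude': array([-0.02986595,  0.03091565,  0.71270777, -0.70014276])}
{'fov_y': 55.067840695947204, 'cx': 319.00791241607726, 'cy': 196.94228965236587, 'D': array([0.01664631, 0.        , 0.        , 0.        , 0.        ]), 'xyz': array([0.36808565, 0.75258386, 0.87034411]), 'attitude': array([-0.01338556,  0.35857658,  0.93209369, -0.04944713])}
```

View pics/top0.png

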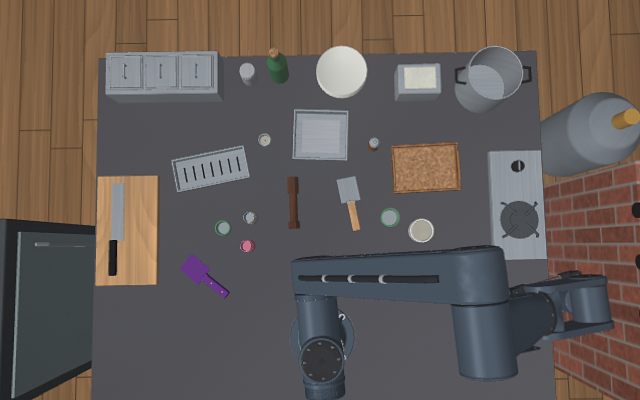

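View pics/side0.png

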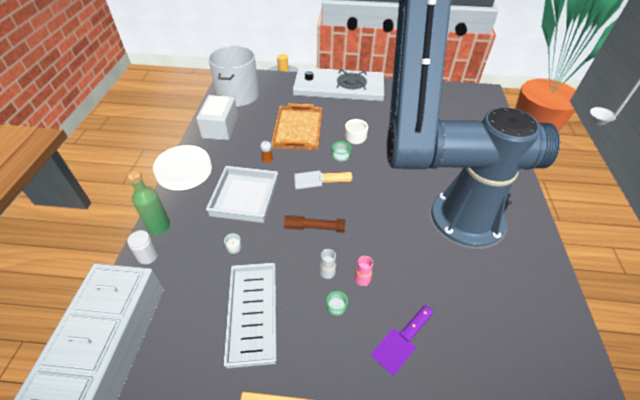

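The top view has up = +x and left = +y.

- Tool tray at (210,168), pan at (320,135), bar tray at (426,167).
- Muddler at (293,203), scraper with the wooden handle at (349,203). The purple look-alike at (205,275) is not meant.
- Large ramekin at (390,217), small ramekin at (223,228).
- Jigger candidates are grey steel at (250,217) and pink at (247,246). The steel one fits the description.
- Crock at (421,230), shaker at (374,143), and an unlisted jar at (264,140).

I'll confirm in an enlarged crop and measure.

```bash
cat > h.py <<'E'
import numpy as np, cv2
from scipy.spatial.transform import Rotation as R
from rig import sensors, eyes
def K(c):
    f=200/np.tan(np.radians(c["fov_y"])/2); return np.array([[f,0,c["cx"]],[0,f,c["cy"]],[0,0,1.]])
def pose(c,obs=None):
    if "hand_eye" in c:
        H=np.array(c["hand_eye"]); Rt=R.from_quat(obs["tool_rot"]).as_matrix()
        return Rt@H[:3,:3], Rt@H[:3,3]+obs["position"]
    return R.from_quat(c["attitude"]).as_matrix(), np.array(c["xyz"])
def plane(c,px,z,obs=None):
    px=np.asarray(px,float).reshape(-1,1,2)
    u=cv2.undistortPoints(px,K(c),np.array(c["D"])).reshape(-1,2)
    Rm,t=pose(c,obs); d=np.c_[u[:,0],-u[:,1],-np.ones(len(u))]@Rm.T
    return t+d*((z-t[2])/d[:,2])[:,None]
def shot(n,name=None):
    o=sensors.get_obs(); c=eyes.camera(n)
    if name: cv2.imwrite("pics/"+name,c["img"][:,:,::-1])
    return c,o
def totool(o,p):  # world point -> tool coords mm (from TCP)
    return 1000*R.from_quat(o["tool_rot"]).inv().apply(np.asarray(p)-o["position"])
def yaw(o):
    y=R.from_quat(o["tool_rot"]).as_matrix()[:,1]; return np.arctan2(y[1],y[0])
E
python3 - <<'E'
from h import *
c,o=shot("top"); im=c["img"]
crop=cv2.resize(im[105:260,165:465],None,fx=2.65,fy=2.65,interpolation=cv2.INTER_CUBIC)
cv2.imwrite("pics/crop1.png",crop[:,:,::-1])
hsv=cv2.cvtColor(im,cv2.COLOR_RGB2HSV)
bg=np.median(im[205:250,310:335].reshape(-1,3),0); print(bg)
m=(np.abs(im.astype(int)-bg).max(2)>22).astype(np.uint8); m[:105]=0;m[258:]=0;m[:,:165]=0;m[:,465:]=0; m[244:,290:]=0
n,l,s,ce=cv2.connectedComponentsWithStats(m)
for i in range(1,n):
    if s[i,4]<40: continue
    pts=np.argwhere(l==i)[:,::-1].astype(np.float32); r=cv2.minAreaRect(pts)
    p=plane(c,[r[0]],0.02)[0]; bp=plane(c,cv2.boxPoints(r),0.02)
    e=bp[1]-bp[0]; e2=bp[2]-bp[1]
    print(np.round(r[0],1),s[i,4],"xy",p[:2].round(3),"sz",np.linalg.norm(e).round(3),np.linalg.norm(e2).round(3),"ang",np.degrees(np.arctan2(e[1],e[0])).round(1),np.degrees(np.arctan2(e2[1],e2[0])).round(1),im[l==i].mean(0).round())
E
```

```text
[82. 81. 87.]
[320.  134.1] 2682 xy [ 0.667 -0.005] sz 0.172 0.185 ang -2.3 -92.6 [150. 155. 161.]
[264. 139.] 129 xy [0.653 0.182] sz 0.04 0.041 ang -91.0 179.5 [146. 148. 143.]
[372.6 143.6] 120 xy [ 0.631 -0.18 ] sz 0.046 0.035 ang -12.6 -102.5 [121. 117. 115.]
[425.4 167.3] 3272 xy [ 0.548 -0.354] sz 0.229 0.163 ang -87.9 -179.2 [152. 115.  84.]
[209.8 168. ] 2242 xy [0.559 0.363] sz 0.246 0.113 ang -79.0 -168.7 [137. 143. 149.]
[293.  202.5] 487 xy [0.439 0.088] sz 0.037 0.17 ang -89.4 -179.2 [78. 55. 45.]
[351.  203.5] 718 xy [ 0.432 -0.104] sz 0.065 0.179 ang -78.7 -169.1 [151. 143. 136.]
[389.5 217. ] 297 xy [ 0.385 -0.23 ] sz 0.063 0.059 ang -91.0 178.2 [121. 141. 135.]
[248.  217.2] 92 xy [0.393 0.237] sz 0.037 0.035 ang -11.5 -102.3 [141. 146. 151.]
[420.5 230. ] 509 xy [ 0.34  -0.331] sz 0.082 0.079 ang -91.0 177.9 [167. 165. 157.]
[222.5 227.5] 173 xy [0.36  0.321] sz 0.049 0.049 ang -91.0 179.9 [114. 137. 128.]
[247.  245.5] 138 xy [0.3   0.241] sz 0.046 0.036 ang -91.1 179.7 [159.  97. 117.]
```

View pics/crop1.png

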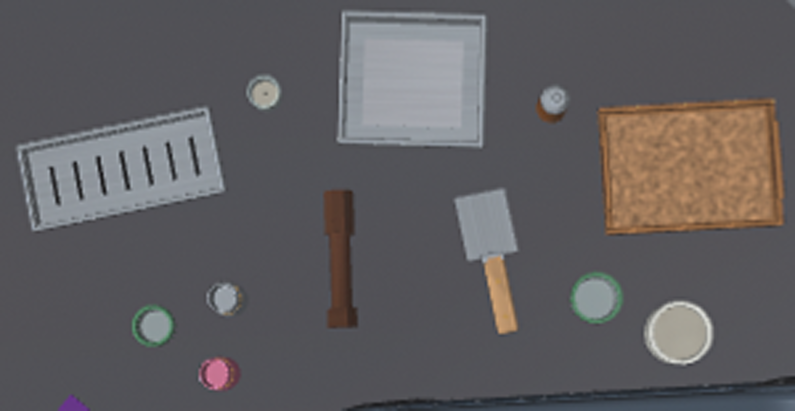

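The crop confirms it: the steel jigger is the grey one at crop (225,298), the pink one at (217,373) is the look-alike, and the larger ramekin is at (596,297). Large ramekin first, so I'll work out the approach rows.

```bash
cat >> h.py <<'E'
def rows(xyz,a_deg,n):
    """deltas in n rows to TCP xyz, tool down, tool x axis at world angle a"""
    o=sensors.get_obs(); p=np.array(o["position"]); r=R.from_quat(o["tool_rot"])
    a=np.radians(a_deg); Rt=R.from_matrix(np.array([[np.cos(a),np.sin(a),0],[np.sin(a),-np.cos(a),0],[0,0,-1]]))
    rv=(r.inv()*Rt).as_rotvec(); d=(np.array(xyz)-p)/n; out=[]
    for i in range(n):
        out.append([round(float(v),1)+0. for v in 1000*r.inv().apply(d)]+[round(float(v),3)+0. for v in rv/n]); r=r*R.from_rotvec(rv/n)
    for k in range(0,n,8): print(out[k:k+8])
E
python3 - <<'E'
from h import *
rows([.385,-.23,.2],66,14)
E
```

```text
[[22.3, -21.7, 3.2, 0.0, 0.0, -0.064], [23.7, -20.2, 3.2, 0.0, 0.0, -0.064], [24.9, -18.6, 3.2, 0.0, 0.0, -0.064], [26.1, -17.0, 3.2, 0.0, 0.0, -0.064], [27.1, -15.3, 3.2, 0.0, 0.0, -0.064], [28.0, -13.6, 3.2, 0.0, 0.0, -0.064], [28.8, -11.8, 3.1, 0.0, 0.0, -0.064], [29.5, -9.9, 3.1, 0.0, 0.0, -0.064]]
[[30.1, -8.0, 3.1, 0.0, 0.0, -0.064], [30.5, -6.1, 3.1, 0.0, 0.0, -0.064], [30.9, -4.1, 3.1, 0.0, 0.0, -0.064], [31.1, -2.1, 3.1, 0.0, 0.0, -0.064], [31.1, -0.2, 3.1, 0.0, 0.0, -0.064], [31.1, 1.8, 3.1, 0.0, 0.0, -0.064]]
```

Call:
drive_tool(
  deltas=[
    [[22,-22,3,0,0,-0.064],[24,-20,3,0,0,-0.064],[25,-19,3,0,0,-0.064],[26,-17,3,0,0,-0.064],[27,-15,3,0,0,-0.064],[28,-14,3,0,0,-0.064],[29,-12,3,0,0,-0.064],[30,-10,3,0,0,-0.064]],
  ],
  gripper=100,
)

```text
time: 0.82
position: [0.2891, -0.3878, 0.2203]
tool_rot: [0.926, 0.378, 0.0, -0.0]
ft_force: [1.3, -0.6, 0.2]
grip_width: 0.0874
grip_force: 0.0
```

Call:
drive_tool(
  deltas=[
    [[30,-8,3,0,0,-0.064],[30,-6,3,0,0,-0.064],[31,-4,3,0,0,-0.064],[31,-2,3,0,0,-0.064],[31,0,3,0,0,-0.064],[31,2,3,0,0,-0.064],[0,0,0,0,0,0],[0,0,0,0,0,0]],
  ],
)

```text
time: 1.48
position: [0.3848, -0.2283, 0.2023]
tool_rot: [0.837, 0.548, -0.0, -0.0]
ft_force: [-0.2, -0.5, 0.2]
grip_width: 0.087
grip_force: 0.0
```

```bash
cat >> h.py <<'E'
def see(name,xy,z,a,n):
    """wrist + top picture, then blobs near xy at height z"""
    c,o=shot("wrist",name); print(o["time"],o["position"].round(4),"yaw y",np.degrees(yaw(o)).round(1))
    return c,o
E
python3 - <<'E'
from h import *
c,o=shot("wrist","w1.png"); print(o["time"],o["position"],np.degrees(yaw(o)),o["ft_force"]); print(c["hand_eye"],c["fov_y"],c["D"])
E
```

```text
1.4833 [ 0.38479567 -0.22832201  0.20234464] -23.589531069445588 [-0.2172224  -0.52595747  0.18366269]
[[ 1.88316237e-04  9.68252501e-01  2.49974116e-01  6.83264677e-02]
 [ 9.99999811e-01 -3.28483565e-04  5.19009064e-04  1.46409769e-03]
 [ 5.84644213e-04  2.49973971e-01 -9.68252380e-01 -1.40923136e-01]
 [ 0.00000000e+00  0.00000000e+00  0.00000000e+00  1.00000000e+00]] 66.33947784216366 [-0.05366954  0.          0.          0.          0.        ]
```

View pics/w1.png

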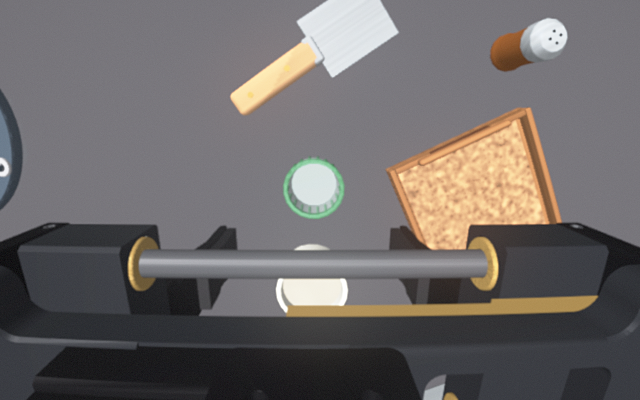

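The wrist view shows the green rim of the large ramekin at (314,188), the crock at (312,285), the scraper at top centre and the shaker at top right. Measuring these.

```bash
cat >> h.py <<'E'
def green(c,o,z,box=None):
    hsv=cv2.cvtColor(c["img"],cv2.COLOR_RGB2HSV)
    m=((hsv[...,0]>60)&(hsv[...,0]<90)&(hsv[...,1]>70)).astype(np.uint8)
    if box: b=np.zeros_like(m); b[box[1]:box[3],box[0]:box[2]]=1; m*=b
    k=cv2.findContours(m,cv2.RETR_EXTERNAL,cv2.CHAIN_APPROX_NONE)[0]; k=max(k,key=lambda q:len(cv2.convexHull(q)) and cv2.contourArea(cv2.convexHull(q)))
    w=plane(c,k.reshape(-1,2),z,o)[:,:2].astype(np.float32); ctr,r=cv2.minEnclosingCircle(w); return np.array(ctr),2*r
E
python3 - <<'E'
from h import *
c=eyes.camera("wrist");o=sensors.get_obs()
print(green(c,o,.036,(270,140,360,230)))
p=[[314,188],[312,285]]; print(plane(c,p[:1],.03,o),plane(c,p[1:],.052,o))
t=eyes.camera("top"); 
# trays: outer rect at rim height
im=t["img"]; bg=np.array([82,81,87])
m=(np.abs(im.astype(int)-bg).max(2)>22).astype(np.uint8)
n,l,s,ce=cv2.connectedComponentsWithStats(m)
for px,z in (((320,134),.032),((425,167),.02),((210,150),.024)):
    i=l[px[1],px[0]]; r=cv2.minAreaRect(np.argwhere(l==i)[:,::-1].astype(np.float32)); b=plane(t,cv2.boxPoints(r),z)
    e=b[1]-b[0];print(b.mean(0).round(4),np.degrees(np.arctan2(e[1],e[0])),np.linalg.norm(e),np.linalg.norm(b[2]-b[1]))
E
```

```text
(array([ 0.38676637, -0.22930793]), 0.06435325741767883)
[[ 0.38685298 -0.23189712  0.03      ]] [[ 0.34424879 -0.32338076  0.052     ]]
[ 0.6644 -0.0055  0.032 ] -2.2515080887841474 0.17048392783214256 0.1837536044214443
[ 0.3191 -0.0798  0.02  ] -28.103628051281046 0.921484813104649 0.5300494169753355
[3.873e-01 1.000e-04 2.400e-02] -90.99648995797897 2.1433609550660817 1.1482110543333877
```

Call:
drive_tool(
  deltas=[
    [[0,2,30,0,0,0],[0,0,35,0,0,0],[0,0,35,0,0,0],[0,0,30,0,0,0],[0,0,20,0,0,0],[0,0,15,0,0,0],[0,0,12,0,0,0],[0,0,0,0,0,0]],
  ],
)

```text
time: 2.3
position: [0.3855, -0.2318, 0.0237]
tool_rot: [0.838, 0.545, -0.0, -0.001]
ft_force: [-0.4, -0.4, 0.8]
grip_width: 0.0867
grip_force: 0.0
```

Call:
drive_tool(
  deltas=[
    [[0,0,0,0,0,0],[0,0,0,0,0,0],[0,0,0,0,0,0],[0,0,0,0,0,0],[0,0,0,0,0,0],[0,0,0,0,0,0]],
  ],
  gripper=50,
  squeeze=20,
)

```text
time: 2.8
position: [0.3863, -0.2307, 0.0263]
tool_rot: [0.838, 0.546, -0.0, 0.0]
ft_force: [-1.1, -0.9, 5.0]
grip_width: 0.0604
grip_force: 19.8
```

Call:
drive_tool(
  deltas=[
    [[0,0,-10,0,0,0],[0,0,-25,0,0,0],[0,0,-30,0,0,0],[0,0,-30,0,0,0],[0,0,-25,0,0,0],[0,0,0,0,0,0]],
  ],
)

```text
time: 3.3
position: [0.3883, -0.2322, 0.1501]
tool_rot: [0.837, 0.546, 0.001, 0.005]
ft_force: [0.7, -0.4, -1.1]
grip_width: 0.06
grip_force: 19.9
```

```bash
python3 - <<'E'
from h import *
o=sensors.get_obs(); print(o["position"],o["grip_width"],o["grip_force"],o["ft_force"])
rows([.663,-.0415,.14],88,14)
E
```

```text
[ 0.38833337 -0.23220568  0.15009808] 0.05997737649664594 19.919730363908457 [ 0.71774575 -0.3902308  -1.07599917]
[[20.4, 12.5, 0.8, 0.001, 0.0, -0.027], [20.0, 13.0, 0.8, 0.001, 0.0, -0.027], [19.7, 13.6, 0.8, 0.001, 0.0, -0.027], [19.3, 14.1, 0.8, 0.001, 0.0, -0.027], [18.9, 14.6, 0.8, 0.001, 0.0, -0.027], [18.5, 15.1, 0.8, 0.001, 0.0, -0.027], [18.1, 15.6, 0.8, 0.001, 0.0, -0.027], [17.7, 16.1, 0.8, 0.001, 0.0, -0.027]]
[[17.2, 16.6, 0.8, 0.001, 0.0, -0.027], [16.8, 17.0, 0.7, 0.001, 0.0, -0.027], [16.3, 17.5, 0.7, 0.001, 0.0, -0.027], [15.8, 17.9, 0.7, 0.001, 0.0, -0.027], [15.3, 18.3, 0.7, 0.001, 0.0, -0.027], [14.8, 18.7, 0.7, 0.001, 0.0, -0.027]]
```

Call:
drive_tool(
  deltas=[
    [[20,13,1,0,0,-0.027],[20,13,1,0,0,-0.027],[20,14,1,0,0,-0.027],[19,14,1,0,0,-0.027],[19,15,1,0,0,-0.027],[18,15,1,0,0,-0.027],[18,16,1,0,0,-0.027],[18,16,1,0,0,-0.027]],
  ],
)

```text
time: 3.97
position: [0.5448, -0.1216, 0.1369]
tool_rot: [0.773, 0.634, -0.0, -0.001]
ft_force: [0.8, 0.0, -1.0]
grip_width: 0.0603
grip_force: 19.9
```

Call:
drive_tool(
  deltas=[
    [[17,17,1,0,0,-0.027],[17,17,0,0,0,-0.027],[16,17,0,0,0,-0.027],[16,18,0,0,0,-0.027],[15,18,0,0,0,-0.027],[15,18,0,0,0,-0.027],[0,0,0,0,0,0],[0,0,0,0,0,0]],
  ],
)

```text
time: 4.63
position: [0.6612, -0.0402, 0.1356]
tool_rot: [0.719, 0.695, -0.0, -0.001]
ft_force: [-0.9, 0.2, -1.0]
grip_width: 0.0602
grip_force: 19.9
```

```bash
python3 - <<'E'
from h import *
c,o=shot("wrist","w2.png"); print(o["position"],np.degrees(yaw(o)),o["tool_rot"],o["ft_force"])
E
```

```text
[ 0.66115159 -0.04019527  0.13555173] -2.007838639621143 [ 7.19387132e-01  6.94608945e-01 -4.96480960e-04 -5.67756669e-04] [-0.87167168  0.21554938 -0.9622164 ]
```

View pics/w2.png

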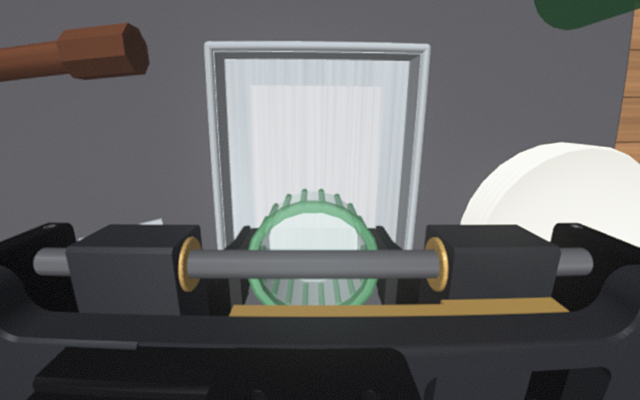

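The ramekin is held and centred between the pan walls (rim corners at (206,45) and (429,47)). Lowering it.

Call:
drive_tool(
  deltas=[
    [[0,0,20,0,0,0],[0,0,25,0,0,0],[0,0,25,0,0,0],[0,0,15,0,0,0],[0,0,8,0,0,0],[0,0,4,0,0,0],[0,0,2,0,0,0],[0,0,0,0,0,0]],
  ],
)

```text
time: 5.35
position: [0.6614, -0.0417, 0.038]
tool_rot: [0.72, 0.694, 0.0, 0.0]
ft_force: [0.5, -0.9, -0.6]
grip_width: 0.0599
grip_force: 19.9
```

Call:
drive_tool(
  deltas=[
    [[0,0,2,0,0,0],[0,0,2,0,0,0],[0,0,0,0,0,0],[0,0,0,0,0,0]],
  ],
)

```text
time: 5.68
position: [0.6615, -0.0413, 0.034]
tool_rot: [0.72, 0.694, 0.0, 0.0]
ft_force: [-0.7, -0.8, -0.7]
grip_width: 0.0599
grip_force: 19.9
```

Call:
drive_tool(
  deltas=[
    [[0,0,1.5,0,0,0],[0,0,1.5,0,0,0],[0,0,0,0,0,0],[0,0,0,0,0,0]],
  ],
)

```text
time: 6.02
position: [0.6613, -0.0413, 0.0305]
tool_rot: [0.72, 0.694, -0.0, -0.0]
ft_force: [0.6, 0.4, -1.0]
grip_width: 0.0601
grip_force: 19.9
```

Call:
drive_tool(
  deltas=[
    [[0,0,1,0,0,0],[0,0,0,0,0,0],[0,0,0,0,0,0]],
  ],
)

```text
time: 6.27
position: [0.6613, -0.0413, 0.0303]
tool_rot: [0.72, 0.694, 0.0, 0.0]
ft_force: [-1.6, 0.5, 4.4]
grip_width: 0.0601
grip_force: 19.8
```

Call:
drive_tool(
  deltas=[
    [[0,0,0,0,0,0],[0,0,0,0,0,0],[0,0,0,0,0,0],[0,0,-5,0,0,0],[0,0,-20,0,0,0],[0,0,-35,0,0,0],[0,0,-40,0,0,0],[0,0,-40,0,0,0]],
  ],
  gripper=100,
)

```text
time: 6.93
position: [0.6607, -0.0412, 0.1702]
tool_rot: [0.72, 0.694, -0.001, -0.001]
ft_force: [0.7, 0.4, -0.3]
grip_width: 0.087
grip_force: 0.0
```

```bash
python3 - <<'E'
from h import *
o=sensors.get_obs(); print(o["position"])
rows([.42,.088,.21],0,16)
E
```

```text
[ 0.66068522 -0.04124916  0.17024902]
[[7.5, -15.3, -2.4, 0.0, 0.0, 0.096], [6.0, -16.0, -2.5, 0.0, 0.0, 0.096], [4.5, -16.5, -2.5, 0.0, 0.0, 0.096], [2.9, -16.8, -2.5, 0.0, 0.0, 0.096], [1.2, -17.0, -2.5, 0.0, 0.0, 0.096], [-0.4, -17.1, -2.5, 0.0, 0.0, 0.096], [-2.0, -17.0, -2.5, 0.0, 0.0, 0.096], [-3.6, -16.7, -2.5, 0.0, 0.0, 0.096]]
[[-5.2, -16.3, -2.5, 0.0, 0.0, 0.096], [-6.8, -15.7, -2.5, 0.0, 0.0, 0.096], [-8.2, -15.0, -2.5, 0.0, 0.0, 0.096], [-9.6, -14.1, -2.5, 0.0, 0.0, 0.096], [-10.9, -13.1, -2.5, 0.0, 0.0, 0.096], [-12.1, -12.0, -2.5, 0.0, 0.0, 0.096], [-13.2, -10.8, -2.5, 0.0, 0.0, 0.096], [-14.2, -9.5, -2.5, 0.0, 0.0, 0.096]]
```

Call:
drive_tool(
  deltas=[
    [[8,-15,-2.5,0,0,0.096],[6,-16,-2.5,0,0,0.096],[4,-17,-2.5,0,0,0.096],[3,-17,-2.5,0,0,0.096],[1,-17,-2.5,0,0,0.096],[0,-17,-2.5,0,0,0.096],[-2,-17,-2.5,0,0,0.096],[-4,-17,-2.5,0,0,0.096]],
  ],
)

```text
time: 7.6
position: [0.5398, 0.0241, 0.1899]
tool_rot: [0.928, 0.371, 0.0, 0.0]
ft_force: [-1.1, -0.6, 0.3]
grip_width: 0.0869
grip_force: 0.0
```

Call:
drive_tool(
  deltas=[
    [[-5,-16,-2.5,0,0,0.096],[-7,-16,-2.5,0,0,0.096],[-8,-15,-2.5,0,0,0.096],[-10,-14,-2.5,0,0,0.096],[-11,-13,-2.5,0,0,0.096],[-12,-12,-2.5,0,0,0.096],[-13,-11,-2.5,0,0,0.096],[-14,-9,-2.5,0,0,0.096]],
  ],
)

```text
time: 8.27
position: [0.4198, 0.0886, 0.2099]
tool_rot: [1.0, -0.004, 0.0, -0.0]
ft_force: [-1.6, -0.0, 0.6]
grip_width: 0.087
grip_force: 0.0
```

Call:
drive_tool(
  deltas=[
    [[0,0,0,0,0,0],[0,0,0,0,0,0]],
  ],
  gripper=70,
)

```text
time: 8.43
position: [0.4206, 0.0884, 0.21]
tool_rot: [1.0, 0.001, 0.001, 0.0]
ft_force: [0.3, -0.4, 0.7]
grip_width: 0.0802
grip_force: 0.0
```

```bash
cat >> h.py <<'E'
def blob(c,o,mask,z,seed=None):
    mask=mask.astype(np.uint8); n,l,s,ce=cv2.connectedComponentsWithStats(mask)
    i=l[seed[1],seed[0]] if seed else 1+np.argmax(s[1:,4])
    pts=np.argwhere(l==i)[:,::-1]; w=plane(c,pts,z,o)[:,:2].astype(np.float32); r=cv2.minAreaRect(w); b=cv2.boxPoints(r)
    e,f=b[1]-b[0],b[2]-b[1]; 
    if np.linalg.norm(f)>np.linalg.norm(e): e,f=f,e
    return np.round(r[0],4),np.linalg.norm(e).round(4),np.linalg.norm(f).round(4),np.degrees(np.arctan2(e[1],e[0])).round(1),s[i,:4]
E
python3 - <<'E'
from h import *
c,o=shot("wrist","w3.png"); print(o["time"],o["position"],np.degrees(yaw(o)))
h=cv2.cvtColor(c["img"],cv2.COLOR_RGB2HSV); m=(h[...,0]<14)&(h[...,1]>90)
print(blob(c,o,m,.022))
E
```

```text
8.4333 [0.42058017 0.08835508 0.20996179] -89.92606704004024
(array([0.4391, 0.0881]), np.float32(0.1767), np.float32(0.0344), np.float32(1.2), array([295,  83,  35, 163], dtype=int32))
```

View pics/w3.png

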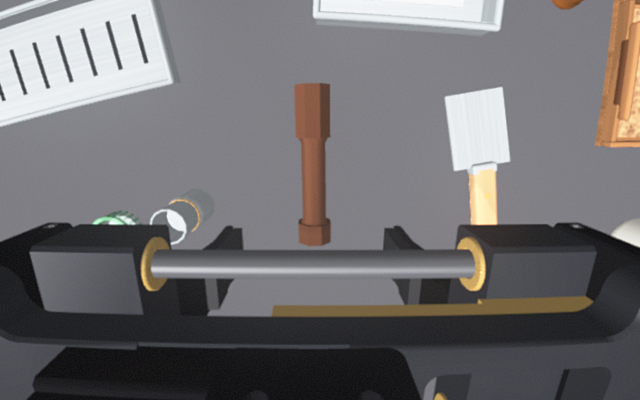

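The muddler lies at (314,165), head up in the image (+x), and measures 0.177 × 0.034 m, as expected. Grasping the slim handle near its balance point.

Call:
drive_tool(
  deltas=[
    [[7,0,30,0,0,0],[6,0,35,0,0,0],[0,0,35,0,0,0],[0,0,35,0,0,0],[0,0,25,0,0,0],[0,0,15,0,0,0],[0,0,10,0,0,0],[0,0,0,0,0,0]],
  ],
)

```text
time: 9.15
position: [0.4347, 0.0875, 0.023]
tool_rot: [1.0, -0.001, -0.0, 0.0]
ft_force: [0.2, -0.7, 0.2]
grip_width: 0.0609
grip_force: 0.0
```

Call:
drive_tool(
  deltas=[
    [[0,0,0,0,0,0],[0,0,0,0,0,0],[0,0,0,0,0,0],[0,0,0,0,0,0],[0,0,0,0,0,0],[0,0,0,0,0,0],[0,0,0,0,0,0],[0,0,0,0,0,0]],
  ],
  gripper=10,
  squeeze=25,
)

```text
time: 9.82
position: [0.4336, 0.0881, 0.0247]
tool_rot: [1.0, -0.001, 0.0, 0.0]
ft_force: [0.1, -0.4, 1.1]
grip_width: 0.0255
grip_force: 24.9
```

Call:
drive_tool(
  deltas=[
    [[0,0,-10,0,0,0],[0,0,-25,0,0,0],[0,0,-35,0,0,0],[0,0,-35,0,0,0],[0,0,-30,0,0,0],[0,0,-20,0,0,0],[0,0,0,0,0,0]],
  ],
)

```text
time: 10.4
position: [0.4357, 0.0882, 0.1832]
tool_rot: [1.0, -0.001, 0.004, 0.0]
ft_force: [0.9, 0.2, -1.4]
grip_width: 0.0251
grip_force: 24.9
```

```bash
python3 - <<'E'
from h import *
# bar tray target
t=eyes.camera("top");im=t["img"]
m=(np.abs(im.astype(int)-np.array([82,81,87])).max(2)>22); m[:105]=0;m[:,:385]=0;m[:,465:]=0;m[205:]=0
print(blob(t,None,m,.02))
rows([.58,-.354,.16],89,20)
E
```

```text
(array([ 0.5487, -0.354 ]), np.float32(0.2262), np.float32(0.1634), np.float32(-87.9), array([390, 142,  71,  52], dtype=int32))
[[7.3, 22.1, 1.1, 0.0, 0.0, -0.078], [5.6, 22.6, 1.1, 0.0, 0.0, -0.078], [3.8, 23.0, 1.1, 0.0, 0.0, -0.078], [2.0, 23.2, 1.1, 0.0, 0.0, -0.078], [0.2, 23.3, 1.1, 0.0, 0.0, -0.078], [-1.6, 23.2, 1.1, 0.0, 0.0, -0.078], [-3.4, 23.0, 1.1, 0.0, 0.0, -0.078], [-5.2, 22.7, 1.1, 0.0, 0.0, -0.078]]
[[-6.9, 22.2, 1.1, 0.0, 0.0, -0.078], [-8.6, 21.6, 1.1, 0.0, 0.0, -0.078], [-10.3, 20.9, 1.1, 0.0, 0.0, -0.078], [-11.9, 20.0, 1.1, 0.0, 0.0, -0.078], [-13.4, 19.0, 1.1, 0.0, 0.0, -0.078], [-14.8, 17.9, 1.1, 0.0, 0.0, -0.078], [-16.2, 16.7, 1.1, 0.0, 0.0, -0.078], [-17.4, 15.4, 1.1, 0.0, 0.0, -0.078]]
[[-18.6, 14.0, 1.1, 0.0, 0.0, -0.078], [-19.6, 12.5, 1.1, 0.0, 0.0, -0.078], [-20.5, 11.0, 1.1, 0.0, 0.0, -0.078], [-21.3, 9.3, 1.1, 0.0, 0.0, -0.078]]
```

Call:
drive_tool(
  deltas=[
    [[7,22,1,0,0,-0.08],[6,23,1,0,0,-0.08],[4,23,1,0,0,-0.08],[2,23,1,0,0,-0.08],[0,23,1,0,0,-0.08],[-2,23,1,0,0,-0.08],[-4,23,1,0,0,-0.08],[-5,23,1,0,0,-0.08]],
  ],
)

```text
time: 11.12
position: [0.4909, -0.0891, 0.1692]
tool_rot: [0.949, 0.315, -0.002, -0.002]
ft_force: [0.4, 0.2, -0.7]
grip_width: 0.0253
grip_force: 24.9
```

Call:
drive_tool(
  deltas=[
    [[-7,22,1,0,0,-0.08],[-9,22,1,0,0,-0.08],[-10,21,1,0,0,-0.08],[-12,20,1,0,0,-0.08],[-14,19,1,0,0,-0.08],[-15,18,1,0,0,-0.08],[-17,16,1,0,0,-0.08],[-18,15,1,0,0,-0.08]],
  ],
)

```text
time: 11.78
position: [0.5518, -0.2659, 0.1605]
tool_rot: [0.802, 0.598, -0.001, -0.002]
ft_force: [0.0, 0.2, -1.3]
grip_width: 0.0251
grip_force: 24.9
```

Call:
drive_tool(
  deltas=[
    [[-19,13,1,0,0,-0.08],[-20,12,1,0,0,-0.08],[-21,10,1,0,0,-0.08],[-21,8,1,0,0,-0.08],[0,0,0,0,0,0],[0,0,0,0,0,0]],
  ],
)

```text
time: 12.28
position: [0.5803, -0.3535, 0.1563]
tool_rot: [0.698, 0.716, -0.0, -0.002]
ft_force: [-0.1, 0.1, -1.0]
grip_width: 0.0251
grip_force: 24.9
```

```bash
python3 - <<'E'
from h import *
c,o=shot("wrist","w4.png"); print(o["time"],o["position"],np.degrees(yaw(o)))
E
```

```text
12.2833 [ 0.58029736 -0.35354996  0.15627616] 1.4124794980739659
```

View pics/w4.png

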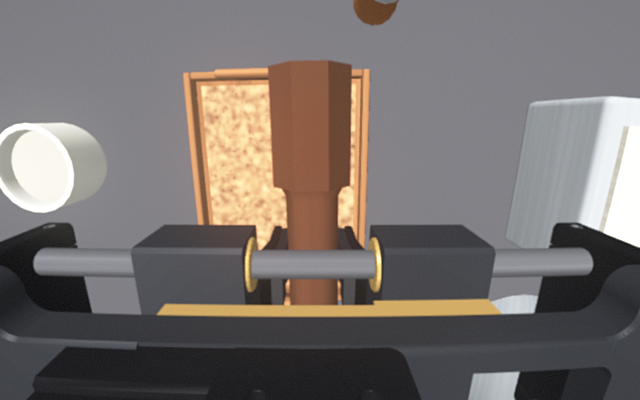

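The tray's +y corners are at (186,76) and (369,71), and the muddler is over its right-hand half. Checking the margins.

```bash
python3 - <<'E'
from h import *
c=eyes.camera("wrist");o=sensors.get_obs()
p=plane(c,[[186,76],[369,71],[196,205],[367,205]],.022,o)
print(p.round(4)); d=p[1]-p[0]; print(np.hypot(*d[:2]),np.degrees(np.arctan2(d[1],d[0])))
print(np.degrees(np.arctan2(*(p[0]-p[2])[:2][::-1])),np.degrees(np.arctan2(*(p[1]-p[3])[:2][::-1])))
e=d[:2]/np.hypot(*d[:2]); n=np.array([-e[1],e[0]]); print("ctr",(p[0]+p[1])[:2]/2-.11*n)
E
```

```text
[[ 0.469  -0.2482  0.022 ]
 [ 0.6259 -0.2409  0.022 ]
 [ 0.4709 -0.3633  0.022 ]
 [ 0.632  -0.3588  0.022 ]]
0.1569972879133882 2.6753660476061216
90.91690028864835 92.97610099783716
ctr [ 0.55257566 -0.3544326 ]
```

Call:
drive_tool(
  deltas=[
    [[2,0,25,0,0,0],[2,0,30,0,0,0],[0,0,30,0,0,0],[0,0,20,0,0,0],[0,0,10,0,0,0],[0,0,5,0,0,0],[0,0,2,0,0,0],[0,0,0,0,0,0]],
  ],
)

```text
time: 13.05
position: [0.5818, -0.3492, 0.0381]
tool_rot: [0.697, 0.717, 0.0, 0.001]
ft_force: [0.6, 0.6, -1.0]
grip_width: 0.0253
grip_force: 24.9
```

Call:
drive_tool(
  deltas=[
    [[0,0,1.5,0,0,0],[0,0,1.5,0,0,0],[0,0,0,0,0,0]],
  ],
)

```text
time: 13.3
position: [0.5818, -0.3496, 0.0355]
tool_rot: [0.698, 0.717, 0.0, 0.001]
ft_force: [-0.6, 0.8, -0.7]
grip_width: 0.0251
grip_force: 24.9
```

Call:
drive_tool(
  deltas=[
    [[0,0,1.5,0,0,0],[0,0,1.5,0,0,0],[0,0,1,0,0,0],[0,0,0,0,0,0],[0,0,0,0,0,0]],
  ],
)

```text
time: 13.72
position: [0.5814, -0.3493, 0.0307]
tool_rot: [0.698, 0.717, -0.0, 0.0]
ft_force: [-0.3, 0.6, 0.2]
grip_width: 0.0252
grip_force: 24.9
```

Call:
drive_tool(
  deltas=[
    [[0,0,1,0,0,0],[0,0,0,0,0,0],[0,0,0,0,0,0]],
  ],
)

```text
time: 13.97
position: [0.5814, -0.3493, 0.0307]
tool_rot: [0.697, 0.717, -0.0, 0.0]
ft_force: [-1.7, 1.7, 4.9]
grip_width: 0.0252
grip_force: 24.9
```

Call:
drive_tool(
  deltas=[
    [[0,0,0,0,0,0],[0,0,0,0,0,0],[0,0,0,0,0,0],[0,0,-10,0,0,0],[0,0,-30,0,0,0],[0,0,-40,0,0,0],[0,0,-40,0,0,0],[0,0,-40,0,0,0]],
  ],
  gripper=52,
)

```text
time: 14.63
position: [0.5811, -0.349, 0.1914]
tool_rot: [0.698, 0.717, 0.0, -0.0]
ft_force: [0.5, -0.2, 0.9]
grip_width: 0.0449
grip_force: 0.0
```

```bash
python3 - <<'E'
from h import *
o=sensors.get_obs(); print(o["position"])
rows([.365,.237,.235],0,24)
E
```

```text
[ 0.58107105 -0.34897941  0.19139353]
[[24.7, -8.3, -1.8, 0.0, 0.0, 0.067], [24.0, -10.0, -1.8, 0.0, 0.0, 0.067], [23.3, -11.5, -1.8, 0.0, 0.0, 0.067], [22.5, -13.1, -1.8, 0.0, 0.0, 0.067], [21.6, -14.5, -1.8, 0.0, 0.0, 0.067], [20.6, -15.9, -1.8, 0.0, 0.0, 0.067], [19.5, -17.3, -1.8, 0.0, 0.0, 0.067], [18.3, -18.5, -1.8, 0.0, 0.0, 0.067]]
[[17.0, -19.7, -1.8, 0.0, 0.0, 0.067], [15.7, -20.8, -1.8, 0.0, 0.0, 0.067], [14.2, -21.8, -1.8, 0.0, 0.0, 0.067], [12.8, -22.7, -1.8, 0.0, 0.0, 0.067], [11.2, -23.5, -1.8, 0.0, 0.0, 0.067], [9.6, -24.2, -1.8, 0.0, 0.0, 0.067], [8.0, -24.8, -1.8, 0.0, 0.0, 0.067], [6.3, -25.2, -1.8, 0.0, 0.0, 0.067]]
[[4.6, -25.6, -1.8, 0.0, 0.0, 0.067], [2.9, -25.9, -1.8, 0.0, 0.0, 0.067], [1.2, -26.0, -1.8, 0.0, 0.0, 0.067], [-0.5, -26.0, -1.8, 0.0, 0.0, 0.067], [-2.3, -25.9, -1.8, 0.0, 0.0, 0.067], [-4.0, -25.7, -1.8, 0.0, 0.0, 0.067], [-5.7, -25.4, -1.8, 0.0, 0.0, 0.067], [-7.4, -25.0, -1.8, 0.0, 0.0, 0.067]]
```

Call:
drive_tool(
  deltas=[
    [[25,-8,-2,0,0,0.067],[24,-10,-2,0,0,0.067],[23,-12,-2,0,0,0.067],[22,-13,-2,0,0,0.067],[22,-14,-2,0,0,0.067],[21,-16,-2,0,0,0.067],[20,-17,-2,0,0,0.067],[18,-18,-2,0,0,0.067]],
  ],
  gripper=80,
)

```text
time: 15.3
position: [0.5103, -0.1524, 0.2063]
tool_rot: [0.863, 0.505, 0.0, 0.0]
ft_force: [0.1, 0.6, 0.1]
grip_width: 0.0692
grip_force: 0.0
```

Call:
drive_tool(
  deltas=[
    [[17,-20,-2,0,0,0.067],[16,-21,-2,0,0,0.067],[14,-22,-2,0,0,0.067],[13,-23,-2,0,0,0.067],[11,-24,-2,0,0,0.067],[10,-24,-2,0,0,0.067],[8,-25,-2,0,0,0.067],[6,-25,-2,0,0,0.067]],
  ],
)

```text
time: 15.97
position: [0.4383, 0.0442, 0.2223]
tool_rot: [0.966, 0.258, 0.001, 0.0]
ft_force: [0.0, 0.1, -0.0]
grip_width: 0.0696
grip_force: 0.0
```

Call:
drive_tool(
  deltas=[
    [[5,-26,-1,0,0,0.067],[3,-26,-1,0,0,0.067],[1,-26,-1,0,0,0.067],[-1,-26,-1,0,0,0.067],[-2,-26,-1,0,0,0.067],[-4,-26,-1,0,0,0.067],[-6,-25,-1,0,0,0.067],[-7,-25,-1,0,0,0.067]],
  ],
)

```text
time: 16.63
position: [0.3674, 0.2406, 0.2302]
tool_rot: [1.0, -0.007, 0.0, -0.0]
ft_force: [0.7, -0.4, -0.8]
grip_width: 0.0699
grip_force: 0.0
```

Call:
drive_tool(
  deltas=[
    [[0,0,0,0,0,0],[0,0,0,0,0,0]],
  ],
)

```text
time: 16.8
position: [0.3677, 0.2403, 0.2301]
tool_rot: [1.0, -0.003, 0.001, -0.0]
ft_force: [-0.6, -0.2, -0.3]
grip_width: 0.0694
grip_force: 0.0
```

```bash
python3 - <<'E'
from h import *
c,o=shot("wrist","w5.png"); print(o["time"],o["position"],np.degrees(yaw(o)))
E
```

```text
16.8 [0.36771988 0.24027901 0.23006832] -90.3480437822656
```

View pics/w5.png

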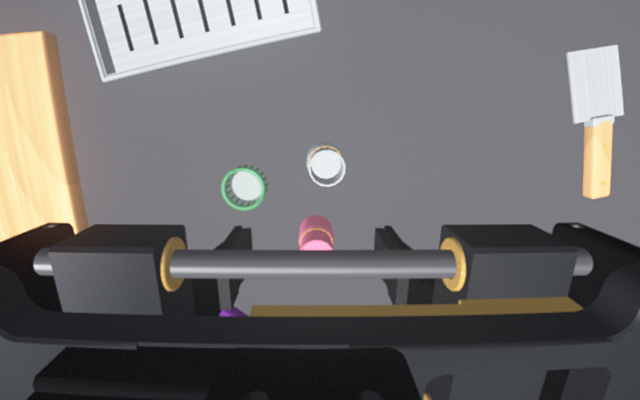

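The jigger's open mouth is at (326,166), the small ramekin's rim at (243,188), the pink look-alike at (316,235), the tool tray corners at (104,81) and (321,30), and the scraper at (597,120).

```bash
python3 - <<'E'
from h import *
c=eyes.camera("wrist");o=sensors.get_obs()
print(plane(c,[[326,166],[307,166],[345,166],[326,186]],.078,o).round(4)," pink", plane(c,[[317,247]],.078,o).round(4))
print(green(c,o,.030,(205,150,280,220)))
p=plane(c,[[104,81],[321,30]],.024,o);d=p[1]-p[0];print(p.round(4),np.hypot(*d[:2]),np.degrees(np.arctan2(d[1],d[0])))
im=c["img"].astype(int); m=(np.abs(im-np.array(im[120,430])).max(2)>25); m[:, :540]=0;m[215:]=0
print(blob(c,o,m,.012))
rows([.392,.237,.15],0,8)
E
```

```text
[[0.3951 0.2258 0.078 ]
 [0.3953 0.2441 0.078 ]
 [0.3949 0.2075 0.078 ]
 [0.3754 0.2258 0.078 ]]  pink [[0.3113 0.2349 0.078 ]]
(array([0.36218435, 0.31937236]), 0.05196983367204666)
[[0.4846 0.4673 0.024 ]
 [0.5299 0.2287 0.024 ]] 0.24283320085682805 -79.25505305266692
(array([ 0.4346, -0.1057]), np.float32(0.1869), np.float32(0.0672), np.float32(16.7), array([565,  44,  59, 156], dtype=int32))
[[3.0, 0.2, 10.0, 0.0, 0.0, -0.001], [3.0, 0.2, 10.0, 0.0, 0.0, -0.001], [3.0, 0.2, 10.0, 0.0, 0.0, -0.001], [3.0, 0.2, 10.0, 0.0, 0.0, -0.001], [3.0, 0.2, 10.0, 0.0, 0.0, -0.001], [3.0, 0.2, 10.0, 0.0, 0.0, -0.001], [3.0, 0.3, 10.0, 0.0, 0.0, -0.001], [3.0, 0.3, 10.0, 0.0, 0.0, -0.001]]
```

Call:
drive_tool(
  deltas=[
    [[14,7,10,0,0,0],[13,7,20,0,0,0],[0,0,25,0,0,0],[0,0,30,0,0,0],[0,0,30,0,0,0],[0,0,25,0,0,0],[0,0,15,0,0,0],[0,0,7,0,0,0]],
  ],
)

```text
time: 17.57
position: [0.3945, 0.2236, 0.0655]
tool_rot: [1.0, -0.006, -0.002, 0.001]
ft_force: [0.5, -0.4, 0.5]
grip_width: 0.0695
grip_force: 0.0
```

Call:
drive_tool(
  deltas=[
    [[0,0,0,0,0,0],[0,0,0,0,0,0],[0,0,0,0,0,0],[0,0,0,0,0,0],[0,0,0,0,0,0],[0,0,0,0,0,0],[0,0,0,0,0,0]],
  ],
  gripper=25,
  squeeze=25,
)

```text
time: 18.15
position: [0.3954, 0.2255, 0.0682]
tool_rot: [1.0, -0.005, 0.001, -0.0]
ft_force: [-0.8, 0.3, 3.7]
grip_width: 0.0357
grip_force: 24.9
```

Call:
drive_tool(
  deltas=[
    [[0,0,-10,0,0,0],[0,0,-25,0,0,0],[0,0,-35,0,0,0],[0,0,-35,0,0,0],[0,0,-15,0,0,0],[0,0,0,0,0,0],[0,0,0,0,0,0]],
  ],
)

```text
time: 18.73
position: [0.395, 0.2253, 0.1881]
tool_rot: [1.0, -0.005, 0.001, -0.0]
ft_force: [-0.6, -0.3, -0.9]
grip_width: 0.0361
grip_force: 25.0
```

```bash
python3 - <<'E'
from h import *
o=sensors.get_obs(); print(o["position"],o["tool_rot"],o["grip_width"])
rows([.513,-.375,.195],2,24)
E
```

```text
[0.3949755  0.22528854 0.18814296] [ 9.99987207e-01 -4.96105250e-03  9.54191759e-04 -2.52164270e-04] 0.036068747641687396
[[5.2, 25.0, -0.3, 0.0, 0.0, -0.002], [5.1, 25.0, -0.3, 0.0, 0.0, -0.002], [5.1, 25.0, -0.3, 0.0, 0.0, -0.002], [5.0, 25.0, -0.3, 0.0, 0.0, -0.002], [5.0, 25.0, -0.3, 0.0, 0.0, -0.002], [4.9, 25.0, -0.3, 0.0, 0.0, -0.002], [4.9, 25.0, -0.3, 0.0, 0.0, -0.002], [4.8, 25.0, -0.3, 0.0, 0.0, -0.002]]
[[4.8, 25.0, -0.3, 0.0, 0.0, -0.002], [4.7, 25.0, -0.3, 0.0, 0.0, -0.002], [4.7, 25.1, -0.3, 0.0, 0.0, -0.002], [4.7, 25.1, -0.3, 0.0, 0.0, -0.002], [4.6, 25.1, -0.3, 0.0, 0.0, -0.002], [4.6, 25.1, -0.3, 0.0, 0.0, -0.002], [4.5, 25.1, -0.3, 0.0, 0.0, -0.002], [4.5, 25.1, -0.3, 0.0, 0.0, -0.002]]
[[4.4, 25.1, -0.3, 0.0, 0.0, -0.002], [4.4, 25.1, -0.3, 0.0, 0.0, -0.002], [4.3, 25.1, -0.3, 0.0, 0.0, -0.002], [4.3, 25.1, -0.3, 0.0, 0.0, -0.002], [4.2, 25.1, -0.3, 0.0, 0.0, -0.002], [4.2, 25.1, -0.3, 0.0, 0.0, -0.002], [4.1, 25.2, -0.3, 0.0, 0.0, -0.002], [4.1, 25.2, -0.3, 0.0, 0.0, -0.002]]
```

Call:
drive_tool(
  deltas=[
    [[5,25,0,0,0,0],[5,25,0,0,0,0],[5,25,0,0,0,0],[5,25,0,0,0,0],[5,25,0,0,0,0],[5,25,0,0,0,0],[5,25,0,0,0,0],[5,25,0,0,0,0]],
  ],
)

```text
time: 19.4
position: [0.4314, 0.0238, 0.1856]
tool_rot: [1.0, -0.005, -0.002, -0.0]
ft_force: [0.2, -0.3, -0.8]
grip_width: 0.0356
grip_force: 25.0
```

Call:
drive_tool(
  deltas=[
    [[5,25,0,0,0,0],[5,25,0,0,0,0],[5,25,0,0,0,0],[5,25,0,0,0,0],[5,25,0,0,0,0],[5,25,0,0,0,0],[5,25,0,0,0,0],[5,25,0,0,0,0]],
  ],
)

```text
time: 20.07
position: [0.4695, -0.1761, 0.1852]
tool_rot: [1.0, -0.005, -0.002, -0.001]
ft_force: [-0.8, 0.5, -1.2]
grip_width: 0.0359
grip_force: 25.0
```

Call:
drive_tool(
  deltas=[
    [[5,25,0,0,0,0],[5,25,0,0,0,0],[5,25,0,0,0,0],[5,25,0,0,0,0],[5,25,0,0,0,0],[5,25,0,0,0,0],[5,25,0,0,0,0],[5,20,0,0,0,0]],
  ],
)

```text
time: 20.73
position: [0.5078, -0.372, 0.1844]
tool_rot: [1.0, -0.006, -0.002, -0.002]
ft_force: [1.3, 0.3, -1.8]
grip_width: 0.0359
grip_force: 25.0
```

Call:
drive_tool(
  deltas=[
    [[0,0,0,0,0,0],[0,0,0,0,0,0]],
  ],
)

```text
time: 20.9
position: [0.5077, -0.371, 0.1846]
tool_rot: [1.0, -0.006, -0.002, -0.002]
ft_force: [-0.8, 1.6, -1.3]
grip_width: 0.0353
grip_force: 25.0
```

```bash
python3 - <<'E'
from h import *
c,o=shot("wrist","w6.png"); print(o["time"],o["position"],np.degrees(yaw(o)))
t=eyes.camera("top"); cv2.imwrite("pics/t6.png",cv2.resize(t["img"][105:260,165:465],None,fx=2.65,fy=2.65)[:,:,::-1])
E
```

```text
20.9 [ 0.50773476 -0.37102636  0.18457272] -90.67901563841889
```

View pics/w6.png

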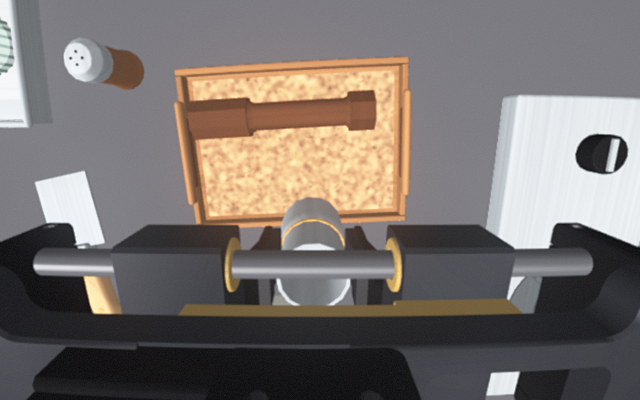

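The muddler lies flat in the tray, in its upper part. The tray's near edge runs from (203,226) to (405,216). Checking the jigger target against it.

```bash
python3 - <<'E'
from h import *
c=eyes.camera("wrist");o=sensors.get_obs()
print(plane(c,[[203,224],[405,215],[178,72],[408,60]],.022,o).round(4)); print("muddler",plane(c,[[190,117],[375,109],[250,135]],.024,o).round(4))
E
```

```text
[[ 0.4719 -0.252   0.022 ]
 [ 0.4802 -0.4651  0.022 ]
 [ 0.6237 -0.2423  0.022 ]
 [ 0.6315 -0.4588  0.022 ]]
muddler [[ 0.5819 -0.2507  0.024 ]
 [ 0.5871 -0.429   0.024 ]
 [ 0.5638 -0.3082  0.024 ]]
```

Call:
drive_tool(
  deltas=[
    [[6,0,20,0,0,0],[6,0,25,0,0,0],[0,0,25,0,0,0],[0,0,20,0,0,0],[0,0,8,0,0,0],[0,0,5,0,0,0],[0,0,2,0,0,0],[0,0,0,0,0,0]],
  ],
)

```text
time: 21.72
position: [0.5212, -0.3711, 0.0831]
tool_rot: [1.0, -0.005, 0.0, 0.0]
ft_force: [0.2, -0.0, -0.7]
grip_width: 0.0356
grip_force: 25.0
```

Call:
drive_tool(
  deltas=[
    [[0,0,1.5,0,0,0],[0,0,1,0,0,0],[0,0,1,0,0,0],[0,0,0,0,0,0]],
  ],
)

```text
time: 22.05
position: [0.521, -0.3713, 0.0796]
tool_rot: [1.0, -0.005, 0.0, 0.0]
ft_force: [-0.2, -0.7, -1.0]
grip_width: 0.0358
grip_force: 25.0
```

Call:
drive_tool(
  deltas=[
    [[0,0,1.5,0,0,0],[0,0,1.5,0,0,0],[0,0,1.5,0,0,0],[0,0,0,0,0,0],[0,0,0,0,0,0]],
  ],
)

```text
time: 22.47
position: [0.5208, -0.3711, 0.0744]
tool_rot: [1.0, -0.005, -0.0, -0.0]
ft_force: [-0.1, -0.9, -0.7]
grip_width: 0.0358
grip_force: 25.0
```

Call:
drive_tool(
  deltas=[
    [[0,0,1,0,0,0],[0,0,0,0,0,0],[0,0,0,0,0,0]],
  ],
)

```text
time: 22.72
position: [0.5209, -0.3711, 0.0743]
tool_rot: [1.0, -0.005, 0.0, 0.0]
ft_force: [-1.9, 1.1, 4.9]
grip_width: 0.0362
grip_force: 25.0
```

Call:
drive_tool(
  deltas=[
    [[0,0,0,0,0,0],[0,0,0,0,0,0],[0,0,0,0,0,0],[0,0,-10,0,0,0],[0,0,-30,0,0,0],[0,0,-40,0,0,0],[0,0,-35,0,0,0],[0,0,0,0,0,0]],
  ],
  gripper=80,
)

```text
time: 23.38
position: [0.5246, -0.3747, 0.1971]
tool_rot: [1.0, -0.005, 0.006, 0.006]
ft_force: [1.6, -0.9, 0.4]
grip_width: 0.0689
grip_force: 0.0
```

Call:
drive_tool(
  deltas=[
    [[-16,-33,0,0,0,-0.025],[-16,-33,0,0,0,-0.025],[-15,-33,0,0,0,-0.025],[-17,-33,0,0,0,-0.025],[-17,-33,0,0,0,-0.025],[-17,-33,0,0,0,-0.025],[-18,-33,0,0,0,-0.025],[-18,-33,0,0,0,-0.025]],
  ],
)

```text
time: 24.05
position: [0.3663, -0.1179, 0.189]
tool_rot: [0.995, 0.095, 0.001, 0.0]
ft_force: [-0.7, 0.4, 0.1]
grip_width: 0.0697
grip_force: 0.0
```

Call:
drive_tool(
  deltas=[
    [[0,0,0,0,0,0],[0,0,0,0,0,0]],
  ],
)

```text
time: 24.22
position: [0.3656, -0.1173, 0.1889]
tool_rot: [0.995, 0.096, -0.0, -0.0]
ft_force: [1.1, -1.1, -0.5]
grip_width: 0.0694
grip_force: 0.0
```

```bash
python3 - <<'E'
from h import *
c,o=shot("wrist","w7.png"); print(o["time"],o["position"],np.degrees(yaw(o)))
h=cv2.cvtColor(c["img"],cv2.COLOR_RGB2HSV)
m=(h[...,0]>8)&(h[...,0]<25)&(h[...,1]>100)&(h[...,2]>150); m[232:]=0; m[:,:200]=0;m[:,420:]=0
print(blob(c,o,m,.018))
E
```

```text
24.2167 [ 0.36564192 -0.11733885  0.18889997] -79.03266495334367
(array([ 0.3749, -0.1268]), np.float32(0.0476), np.float32(0.0012), np.float32(10.2), array([322, 159,   3,  46], dtype=int32))
```

View pics/w7.png

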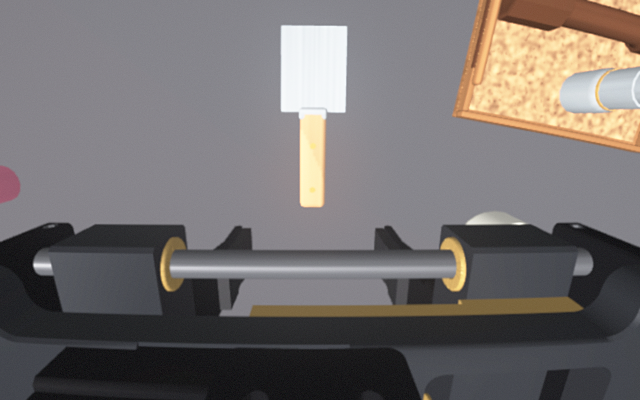

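The scraper is in line with the tool: handle from (313,113) to (313,207), blade above it. The jigger stands in the bar tray at upper right.

```bash
python3 - <<'E'
from h import *
c=eyes.camera("wrist");o=sensors.get_obs()
p=plane(c,[[312.5,205],[313,113],[314,27]],.016,o); print(p.round(4)); print([totool(o,q).round(1) for q in p])
E
```

```text
[[ 0.3515 -0.1242  0.016 ]
 [ 0.4446 -0.1069  0.016 ]
 [ 0.5223 -0.0929  0.016 ]]
[array([-18.1,   0.2, 173.2]), array([ 76.6,   0.7, 173.4]), array([155.6,   1.6, 173.6])]
```

Call:
drive_tool(
  deltas=[
    [[27,1,15,0,0,0],[27,0,25,0,0,0],[0,0,30,0,0,0],[0,0,35,0,0,0],[0,0,30,0,0,0],[0,0,20,0,0,0],[0,0,9,0,0,0],[0,0,0,0,0,0]],
  ],
)

```text
time: 24.98
position: [0.4213, -0.111, 0.0234]
tool_rot: [0.996, 0.094, -0.0, -0.0]
ft_force: [-0.1, 0.5, 0.4]
grip_width: 0.0695
grip_force: 0.0
```

Call:
drive_tool(
  deltas=[
    [[0,0,0,0,0,0],[0,0,0,0,0,0],[0,0,0,0,0,0],[0,0,0,0,0,0],[0,0,0,0,0,0],[0,0,0,0,0,0],[0,0,0,0,0,0],[0,0,0,0,0,0]],
  ],
  gripper=10,
  squeeze=35,
)

```text
time: 25.65
position: [0.4201, -0.1096, 0.0247]
tool_rot: [0.995, 0.095, -0.0, -0.0]
ft_force: [-0.3, 1.0, 2.0]
grip_width: 0.0257
grip_force: 34.7
```

Call:
drive_tool(
  deltas=[
    [[0,0,-10,0,0,0],[0,0,-25,0,0,0],[0,0,-35,0,0,0],[0,0,-35,0,0,0],[0,0,-20,0,0,0],[0,0,0,0,0,0],[0,0,0,0,0,0]],
  ],
)

```text
time: 26.23
position: [0.4208, -0.11, 0.1504]
tool_rot: [0.995, 0.095, 0.001, 0.001]
ft_force: [-0.4, -0.4, -2.2]
grip_width: 0.0252
grip_force: 34.7
```

```bash
python3 - <<'E'
from h import *
o=sensors.get_obs(); print(o["position"],o["grip_width"],o["moment"])
a=np.radians(10.9); ctr=np.array([.556,.361]); yv=np.array([-np.sin(a),np.cos(a)])
g=ctr-.015*yv; print(g); rows([*g,.15],101,20)
E
```

```text
[ 0.42075981 -0.1100293   0.15040079] 0.025189828485818258 [ 0.06648913 -0.01062474  0.01507852]
[0.55883643 0.34627062]
[[11.1, -21.1, 0.0, 0.0, 0.0, -0.079], [12.7, -20.2, 0.0, 0.0, 0.0, -0.079], [14.3, -19.1, 0.0, 0.0, 0.0, -0.079], [15.7, -17.9, 0.0, 0.0, 0.0, -0.079], [17.1, -16.6, 0.0, 0.0, 0.0, -0.079], [18.3, -15.2, 0.0, 0.0, 0.0, -0.079], [19.5, -13.8, 0.0, 0.0, 0.0, -0.079], [20.5, -12.2, 0.0, 0.0, 0.0, -0.079]]
[[21.4, -10.5, 0.0, 0.0, 0.0, -0.079], [22.1, -8.8, 0.0, 0.0, 0.0, -0.079], [22.8, -7.1, 0.0, 0.0, 0.0, -0.079], [23.3, -5.2, 0.0, 0.0, 0.0, -0.079], [23.6, -3.4, 0.0, 0.0, 0.0, -0.079], [23.8, -1.5, 0.0, 0.0, 0.0, -0.079], [23.8, 0.3, 0.0, 0.0, 0.0, -0.079], [23.7, 2.2, 0.0, 0.0, 0.0, -0.079]]
[[23.5, 4.1, 0.0, 0.0, 0.0, -0.079], [23.1, 5.9, 0.0, 0.0, 0.0, -0.079], [22.6, 7.7, 0.0, 0.0, 0.0, -0.079], [21.9, 9.4, 0.0, 0.0, 0.0, -0.079]]
```

Call:
drive_tool(
  deltas=[
    [[11,-21,0,0,0,-0.079],[13,-20,0,0,0,-0.079],[14,-19,0,0,0,-0.079],[16,-18,0,0,0,-0.079],[17,-17,0,0,0,-0.079],[18,-15,0,0,0,-0.079],[20,-14,0,0,0,-0.079],[20,-12,0,0,0,-0.079]],
  ],
)

```text
time: 26.9
position: [0.4741, 0.0738, 0.1474]
tool_rot: [0.916, 0.401, -0.002, -0.001]
ft_force: [0.9, -0.1, -1.7]
grip_width: 0.0256
grip_force: 34.7
```

Call:
drive_tool(
  deltas=[
    [[21,-10,0,0,0,-0.079],[22,-9,0,0,0,-0.079],[23,-7,0,0,0,-0.079],[23,-5,0,0,0,-0.079],[24,-3,0,0,0,-0.079],[24,-2,0,0,0,-0.079],[24,0,0,0,0,-0.079],[24,2,0,0,0,-0.079]],
  ],
)

```text
time: 27.57
position: [0.5284, 0.2562, 0.1466]
tool_rot: [0.746, 0.666, -0.002, -0.001]
ft_force: [0.1, 0.1, -1.8]
grip_width: 0.0259
grip_force: 34.7
```

Call:
drive_tool(
  deltas=[
    [[24,4,0,0,0,-0.079],[23,6,0,0,0,-0.079],[23,8,0,0,0,-0.079],[22,9,0,0,0,-0.079],[0,0,0,0,0,0],[0,0,0,0,0,0],[0,0,0,0,0,0]],
  ],
)

```text
time: 28.15
position: [0.5552, 0.3468, 0.1471]
tool_rot: [0.634, 0.774, -0.002, -0.001]
ft_force: [-0.3, 0.0, -1.5]
grip_width: 0.0258
grip_force: 34.7
```

```bash
python3 - <<'E'
from h import *
c,o=shot("wrist","w8.png"); print(o["time"],o["position"],np.degrees(yaw(o)))
E
```

```text
28.15 [0.55518837 0.34684257 0.14708041] 11.375275243748382
```

View pics/w8.png

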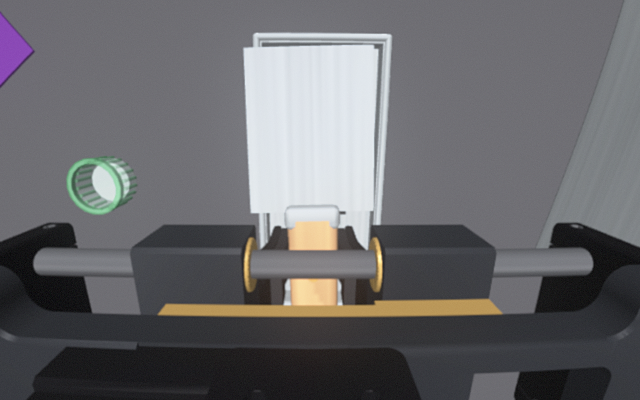

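The scraper is held level, and the tray's far corners are at (254,37) and (391,37). Checking the alignment.

```bash
python3 - <<'E'
from h import *
c=eyes.camera("wrist");o=sensors.get_obs()
p=plane(c,[[254,37],[391,37],[377,220]],.024,o); print(p.round(4)); print([totool(o,q).round(1) for q in p])
print("blade",[totool(o,q).round(1) for q in plane(c,[[246,48],[378,48],[251,212],[375,212]],.13,o)])
E
```

```text
[[0.4844 0.4678 0.024 ]
 [0.5918 0.4894 0.024 ]
 [0.6181 0.3381 0.024 ]]
[array([133.1, -45.7, 124.2]), array([133.2,  63.8, 123.8]), array([-20.3,  59.9, 124. ])]
blade [array([101.9, -31. ,  18.2]), array([101.9,  32.8,  17.9]), array([ 19.3, -32.3,  18.2]), array([19.3, 35.1, 18. ])]
```

Call:
drive_tool(
  deltas=[
    [[-1,4,20,0,0,0],[-1,4,25,0,0,0],[0,0,30,0,0,0],[0,0,20,0,0,0],[0,0,10,0,0,0],[0,0,5,0,0,0],[0,0,2,0,0,0],[0,0,0,0,0,0]],
  ],
)

```text
time: 28.92
position: [0.5656, 0.3474, 0.0382]
tool_rot: [0.634, 0.774, 0.001, 0.0]
ft_force: [-0.2, -0.0, -1.8]
grip_width: 0.0261
grip_force: 34.7
```

Call:
drive_tool(
  deltas=[
    [[0,0,1.5,0,0,0],[0,0,1.5,0,0,0],[0,0,0,0,0,0]],
  ],
)

```text
time: 29.17
position: [0.5655, 0.3477, 0.0355]
tool_rot: [0.633, 0.774, 0.001, 0.0]
ft_force: [-0.3, -0.4, -1.0]
grip_width: 0.0256
grip_force: 34.7
```

Call:
drive_tool(
  deltas=[
    [[0,0,1.5,0,0,0],[0,0,1.5,0,0,0],[0,0,1.5,0,0,0],[0,0,0,0,0,0],[0,0,0,0,0,0]],
  ],
)

```text
time: 29.58
position: [0.5649, 0.3475, 0.0299]
tool_rot: [0.633, 0.774, -0.0, -0.0]
ft_force: [0.4, 0.2, -0.4]
grip_width: 0.0254
grip_force: 34.7
```

Call:
drive_tool(
  deltas=[
    [[0,0,1,0,0,0],[0,0,1,0,0,0],[0,0,0,0,0,0],[0,0,0,0,0,0]],
  ],
)

```text
time: 29.92
position: [0.5651, 0.3476, 0.0288]
tool_rot: [0.633, 0.774, 0.0, 0.0]
ft_force: [-1.6, -1.6, 4.1]
grip_width: 0.0256
grip_force: 34.7
```

Call:
drive_tool(
  deltas=[
    [[0,0,0,0,0,0],[0,0,0,0,0,0],[0,0,0,0,0,0],[0,0,-10,0,0,0],[0,0,-30,0,0,0],[0,0,-40,0,0,0],[0,0,-40,0,0,0],[0,0,-40,0,0,0]],
  ],
  gripper=52,
)

```text
time: 30.58
position: [0.5647, 0.3473, 0.1899]
tool_rot: [0.633, 0.774, -0.0, -0.0]
ft_force: [0.9, -0.8, 0.6]
grip_width: 0.0453
grip_force: 0.0
```

```bash
python3 - <<'E'
from h import *
o=sensors.get_obs(); print(o["position"])
rows([.362,.319,.2],59,10)
E
```

```text
[0.56468326 0.34733673 0.18993209]
[[1.2, -20.4, -1.0, 0.0, 0.0, 0.074], [-0.3, -20.5, -1.0, 0.0, 0.0, 0.074], [-1.8, -20.4, -1.0, 0.0, 0.0, 0.074], [-3.3, -20.2, -1.0, 0.0, 0.0, 0.074], [-4.8, -19.9, -1.0, 0.0, 0.0, 0.074], [-6.2, -19.5, -1.0, 0.0, 0.0, 0.074], [-7.7, -19.0, -1.0, 0.0, 0.0, 0.074], [-9.0, -18.4, -1.0, 0.0, 0.0, 0.074]]
[[-10.4, -17.6, -1.0, 0.0, 0.0, 0.074], [-11.7, -16.8, -1.0, 0.0, 0.0, 0.074]]
```

Call:
drive_tool(
  deltas=[
    [[1,-20,-1,0,0,0.074],[0,-20,-1,0,0,0.074],[-2,-20,-1,0,0,0.074],[-3,-20,-1,0,0,0.074],[-5,-20,-1,0,0,0.074],[-6,-20,-1,0,0,0.074],[-8,-19,-1,0,0,0.074],[-9,-18,-1,0,0,0.074]],
  ],
  gripper=85,
)

```text
time: 31.25
position: [0.403, 0.3247, 0.1967]
tool_rot: [0.833, 0.554, 0.0, 0.0]
ft_force: [0.0, -0.1, -0.8]
grip_width: 0.0739
grip_force: 0.0
```

Call:
drive_tool(
  deltas=[
    [[-10,-18,-1,0,0,0.074],[-12,-17,-1,0,0,0.074],[0,0,0,0,0,0],[0,0,0,0,0,0],[0,0,0,0,0,0]],
  ],
)

```text
time: 31.67
position: [0.3645, 0.32, 0.1987]
tool_rot: [0.87, 0.493, 0.002, 0.0]
ft_force: [0.2, -0.3, -0.7]
grip_width: 0.0736
grip_force: 0.0
```

```bash
python3 - <<'E'
from h import *
c,o=shot("wrist","w9.png"); print(o["time"],o["position"],np.degrees(yaw(o)),o["grip_width"])
ct,d=green(c,o,.030,(230,120,400,232)); print(ct,d,totool(o,[*ct,.025]))
E
```

```text
31.6667 [0.36447238 0.32004745 0.19872771] -30.924415060946185 0.07363555294921742
[0.36241332 0.3211689 ] 0.052969157695770264 [ -0.53266929  -2.63849038 173.72268347]
```

View pics/w9.png

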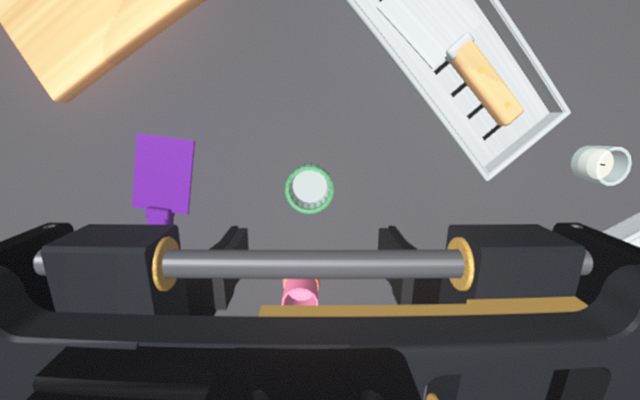

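The scraper lies in the long tray at upper right, and the small ramekin is right below at (309,189). Grasping it.

Call:
drive_tool(
  deltas=[
    [[0,-2.5,25,0,0,0],[0,0,35,0,0,0],[0,0,35,0,0,0],[0,0,35,0,0,0],[0,0,25,0,0,0],[0,0,12,0,0,0],[0,0,7,0,0,0],[0,0,0,0,0,0]],
  ],
)

```text
time: 32.38
position: [0.3618, 0.3207, 0.0233]
tool_rot: [0.87, 0.492, -0.0, 0.0]
ft_force: [-0.4, -0.1, -0.5]
grip_width: 0.0741
grip_force: 0.0
```

Call:
drive_tool(
  deltas=[
    [[0,0,0,0,0,0],[0,0,0,0,0,0],[0,0,0,0,0,0],[0,0,0,0,0,0],[0,0,0,0,0,0],[0,0,0,0,0,0],[0,0,0,0,0,0]],
  ],
  gripper=35,
  squeeze=20,
)

```text
time: 32.97
position: [0.3612, 0.3209, 0.0243]
tool_rot: [0.87, 0.493, 0.001, 0.0]
ft_force: [0.6, 0.1, 1.7]
grip_width: 0.0487
grip_force: 19.9
```

Call:
drive_tool(
  deltas=[
    [[0,0,-10,0,0,0],[0,0,-25,0,0,0],[0,0,-30,0,0,0],[0,0,-30,0,0,0],[0,0,-25,0,0,0],[0,0,0,0,0,0],[0,0,0,0,0,0]],
  ],
)

```text
time: 33.55
position: [0.3613, 0.3211, 0.1457]
tool_rot: [0.87, 0.493, 0.002, 0.0]
ft_force: [0.3, -0.7, -1.8]
grip_width: 0.0485
grip_force: 20.0
```

```bash
python3 - <<'E'
from h import *
t=eyes.camera("top")
o=sensors.get_obs(); print(o["position"],o["grip_width"],o["grip_force"])
print("large in pan",green(t,None,.04,(290,105,350,165)))
rows([.665,.036,.145],88,20)
E
```

```text
[0.36044378 0.32060079 0.14447835] 0.048897097364506786 19.98708762374008
large in pan (array([ 0.65866506, -0.03838477]), 0.06163541600108147)
[[-4.4, 20.4, 0.0, 0.0, 0.0, -0.025], [-4.9, 20.3, 0.0, 0.0, 0.0, -0.025], [-5.4, 20.1, 0.0, 0.0, 0.0, -0.025], [-5.9, 20.0, 0.0, 0.0, 0.0, -0.025], [-6.4, 19.8, 0.0, 0.0, 0.0, -0.025], [-6.9, 19.7, 0.0, 0.0, 0.0, -0.025], [-7.4, 19.5, 0.0, 0.0, 0.0, -0.025], [-7.9, 19.3, 0.0, 0.0, 0.0, -0.025]]
[[-8.4, 19.1, 0.0, 0.0, 0.0, -0.025], [-8.8, 18.9, 0.0, 0.0, 0.0, -0.025], [-9.3, 18.6, 0.0, 0.0, 0.0, -0.025], [-9.8, 18.4, 0.0, 0.0, 0.0, -0.025], [-10.3, 18.1, 0.0, 0.0, 0.0, -0.025], [-10.7, 17.9, 0.0, 0.0, 0.0, -0.025], [-11.2, 17.6, 0.0, 0.0, 0.0, -0.025], [-11.6, 17.3, 0.0, 0.0, 0.0, -0.025]]
[[-12.0, 17.0, 0.0, 0.0, 0.0, -0.025], [-12.5, 16.7, 0.0, 0.0, 0.0, -0.025], [-12.9, 16.4, 0.0, 0.0, 0.0, -0.025], [-13.3, 16.1, 0.0, 0.0, 0.0, -0.025]]
```

Call:
drive_tool(
  deltas=[
    [[-4,20,0,0,0,-0.025],[-5,20,0,0,0,-0.025],[-5,20,0,0,0,-0.025],[-6,20,0,0,0,-0.025],[-6,20,0,0,0,-0.025],[-7,20,0,0,0,-0.025],[-7,20,0,0,0,-0.025],[-8,19,0,0,0,-0.025]],
  ],
)

```text
time: 34.27
position: [0.4824, 0.2067, 0.1421]
tool_rot: [0.817, 0.577, -0.002, -0.001]
ft_force: [0.2, 0.4, -0.8]
grip_width: 0.0484
grip_force: 20.0
```

Call:
drive_tool(
  deltas=[
    [[-8,19,0,0,0,-0.025],[-9,19,0,0,0,-0.025],[-9,19,0,0,0,-0.025],[-10,18,0,0,0,-0.025],[-10,18,0,0,0,-0.025],[-11,18,0,0,0,-0.025],[-11,18,0,0,0,-0.025],[-12,17,0,0,0,-0.025]],
  ],
)

```text
time: 34.93
position: [0.6037, 0.0927, 0.1416]
tool_rot: [0.755, 0.656, -0.002, -0.002]
ft_force: [0.8, 0.4, -1.2]
grip_width: 0.0483
grip_force: 20.0
```

Call:
drive_tool(
  deltas=[
    [[-12,17,0,0,0,-0.025],[-12,17,0,0,0,-0.025],[-13,16,0,0,0,-0.025],[-13,16,0,0,0,-0.025],[0,0,0,0,0,0],[0,0,0,0,0,0],[0,0,0,0,0,0]],
  ],
)

```text
time: 35.52
position: [0.6631, 0.0374, 0.142]
tool_rot: [0.722, 0.692, -0.001, -0.002]
ft_force: [-0.4, -0.0, -1.2]
grip_width: 0.049
grip_force: 20.0
```

```bash
python3 - <<'E'
from h import *
c,o=shot("wrist"); print(o["position"],np.degrees(yaw(o)),o["grip_force"]); print(totool(o,[.664,.036,.0283]))
E
```

```text
[0.66305739 0.03744601 0.14198796] -2.378210004218923 19.986815794254653
[ -1.49495689   1.57937639 113.68026129]
```

Positioned within 2 mm. Lowering.

Call:
drive_tool(
  deltas=[
    [[0,0,20,0,0,0],[0,0,25,0,0,0],[0,0,25,0,0,0],[0,0,17,0,0,0],[0,0,10,0,0,0],[0,0,5,0,0,0],[0,0,2,0,0,0],[0,0,0,0,0,0]],
  ],
)

```text
time: 36.23
position: [0.6652, 0.0373, 0.0404]
tool_rot: [0.721, 0.693, 0.0, 0.0]
ft_force: [0.4, 0.2, -0.9]
grip_width: 0.0484
grip_force: 20.0
```

Call:
drive_tool(
  deltas=[
    [[0,0,1.5,0,0,0],[0,0,1.5,0,0,0],[0,0,1.5,0,0,0],[0,0,0,0,0,0],[0,0,0,0,0,0]],
  ],
)

```text
time: 36.65
position: [0.6651, 0.0369, 0.0358]
tool_rot: [0.721, 0.692, 0.0, 0.0]
ft_force: [-0.4, -1.0, -0.3]
grip_width: 0.0487
grip_force: 20.0
```

Call:
drive_tool(
  deltas=[
    [[0,0,2,0,0,0],[0,0,1.5,0,0,0],[0,0,1.5,0,0,0],[0,0,1,0,0,0],[0,0,0,0,0,0],[0,0,0,0,0,0]],
  ],
)

```text
time: 37.15
position: [0.665, 0.0369, 0.0294]
tool_rot: [0.721, 0.692, -0.0, -0.0]
ft_force: [0.0, -0.6, -1.0]
grip_width: 0.0486
grip_force: 20.0
```

Call:
drive_tool(
  deltas=[
    [[0,0,1,0,0,0],[0,0,0.5,0,0,0],[0,0,0,0,0,0],[0,0,0,0,0,0]],
  ],
)

```text
time: 37.48
position: [0.6652, 0.0369, 0.0284]
tool_rot: [0.721, 0.692, 0.0, 0.0]
ft_force: [-0.0, -0.8, 1.9]
grip_width: 0.0484
grip_force: 19.9
```

Contact at the expected height. Releasing, retreating and checking from above.

Call:
drive_tool(
  deltas=[
    [[0,0,0,0,0,0],[0,0,0,0,0,0],[0,0,0,0,0,0],[0,0,0,0,0,0],[0,0,-10,0,0,0],[0,0,-30,0,0,0],[0,0,-40,0,0,0],[0,0,-40,0,0,0]],
  ],
  gripper=85,
)

```text
time: 38.15
position: [0.6641, 0.037, 0.1487]
tool_rot: [0.721, 0.692, -0.001, -0.001]
ft_force: [0.9, 0.0, -0.4]
grip_width: 0.0736
grip_force: 0.0
```

Call:
drive_tool(
  deltas=[
    [[-15,-30,-8,0,0,0],[-15,-30,-8,0,0,0],[-15,-30,-8,0,0,0],[-15,-30,-8,0,0,0],[-15,-30,0,0,0,0],[-15,-30,0,0,0,0],[0,0,0,0,0,0],[0,0,0,0,0,0]],
  ],
)

```text
time: 38.82
position: [0.4801, -0.046, 0.1809]
tool_rot: [0.722, 0.692, 0.0, -0.0]
ft_force: [0.5, -0.1, 0.4]
grip_width: 0.0738
grip_force: 0.0
```

```bash
python3 - <<'E'
from h import *
c,o=shot("wrist","w10.png"); t=eyes.camera("top"); s=eyes.camera("side"); print(o["time"],o["position"])
a=cv2.resize(t["img"][105:260,165:465],None,fx=2.0,fy=2.0,interpolation=cv2.INTER_CUBIC); b=cv2.resize(s["img"][90:380,190:390],(int(200*.9*1.0),int(290*.9)))
b=cv2.resize(s["img"][90:380,190:390],(200,290)); a2=np.zeros((310+290,600,3),np.uint8); a2[:310]=a; a2[310:,:200]=b; a2[310:560,200:600]=cv2.resize(c["img"],(400,250))
cv2.imwrite("pics/final.png",a2[:,:,::-1])
E
```

```text
38.8167 [ 0.48012014 -0.04596408  0.1808807 ]
```

View pics/final.png

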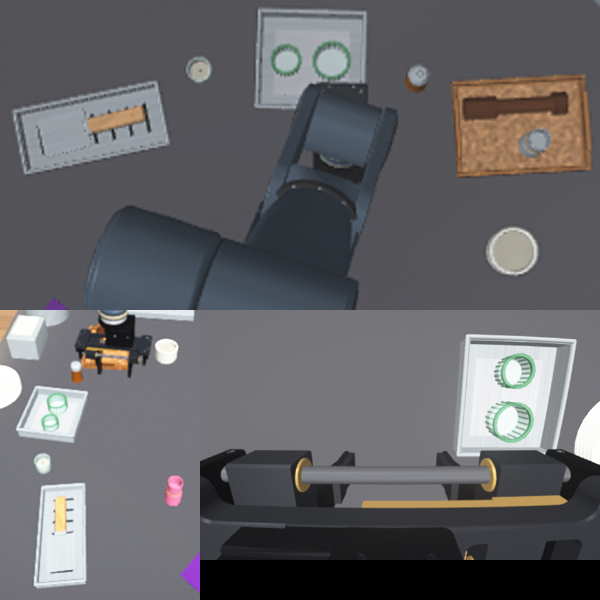

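The final views show every item in place:
- Both ramekins are upright in the pan, at (286,60) and (331,61).
- The scraper is flat in the long tray, at (95,125).
- The muddler at (515,105) and the jigger at (536,142) are in the bar tray.
- The crock and the shaker have not moved, and the gripper is clear of everything.

```bash
python3 -c "
from rig import ticket
print(ticket.hand_in())"
```

```text
the job is handed in; nothing more can be done
None
```

All five things are in their trays as asked, with the crock and shaker where they stood. I handed the job in at about 39 s of robot time; the hand-in gave no verdict back.

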